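# Fish a dropped wheel nut out from under the stock rack

## Task

A wheel nut has been dropped and lies somewhere under the low stock rack. With the flat T-ended probe, feel under the shelf for the nut without pressing hard on anything there, get the T-end behind it and drag it out until it sits clear of the rack on the aluminium sheet in front. Then lay the probe flat on the bare bench, clear of the sheet and the rack, and leave everything else where it is.

Things in the scene. Friction and masses are not known exactly. Their poses are not given: they have to be found in the camera images.
- rack: Low steel stock rack, fixed, with stored tube on top (to 68 mm high). Origin: middle of its front edge, on the bench; x points straight in under the shelf, y left. The shelf is five cross bars, underside 36 mm above the bench, with 18 mm gaps to peep through. Below is a bay, open in front: steel floor 4 mm above the bench, side walls 130 mm deep, inner faces at y = +-124 mm.
- bay (a point): Middle of the bay's floor, 60 mm in from the front edge. THE NUT lies in this bay, its pose NOT measured: steel wheel nut standing on a round flange (46 mm diameter, 6 mm thick), hexagon 33 mm across flats, 26 mm high in all, 0.16 to 0.26 kg. Its centre lies anywhere 90 mm left to 90 mm right of this point, its flange 3 to 20 mm short of the back rail. Too tall to pass the probe over it.
- rail (a point): Middle of the inner face of the rigid back rail, 120 mm in from the front edge; the rail is 12 mm high above the floor and spans the bay. The oily nut slides with under 1 N, hardly felt until caught on the rail or a wall: a head pushed in with the nut ahead stops about 46 mm short of here. A nut on the rail comes round in front of the head if the head's end slides sideways along the rail behind its flange.
- sheet: Bare aluminium sheet fixed flat on the bench just in front of the rack and square to it: 130 mm deep (along the rack's x), 280 mm wide, 3 mm thick. Origin: centre of its underside; its rear edge lies 2 mm in front of the rack's front edge. The nut has to end on it.
- probe_grip (a point): Middle of the probe's wooden handle, 30 mm above the probe's underside. Handle: from 8 to 53 mm high, 80 mm long (along x), 24 mm wide. The probe is a flat steel bar, 8 mm thick, 20 mm wide, 0.24 kg, lying flat on the bench at the left or the right; x points along the bar from handle to T-end, z up. The bar ends 44 mm behind this point.
- probe_head (a point): Middle of the head of the T, a cross bar 100 mm wide in all and 8 mm thick, 196 mm ahead of the handle's middle (far face 200 mm, near face 192 mm) and 4 mm above the underside. It is 8 mm deep along the probe; its last 10 mm at each end taper to 3 mm, flush with the far face, so that they slip in behind things.
- wrench: Open-ended wrench, 200 mm, lying flat on the other side of the bench from the probe; origin under its middle. A bystander.
- hammer: Hammer lying near the robot at the right; a bystander.
- disc: Grinding disc, 125 mm across, lying flat near the robot at the left; a bystander. Origin: centre of its underside.
- spray: Blue spray can, 66 mm diameter, 190 mm high, standing at the right; a bystander. Origin: centre of its underside.
- offcut: Standing steel tube offcut, 60 mm diameter, 75 mm high, at the left; a bystander. Origin: centre of its underside.
- mug: White mug at the far left; a bystander. Origin: centre of its underside.

How it is judged:
On the way:
1. the T-end of the probe is in under the shelf (x of probe_head in the frame of rack between 0.04 and 0.13 m and y of probe_head in the frame of rack between -0.124 and 0.124 m and height (world z) of probe_head below 0.036 m), for 0.1 s.
At the end, for the whole second after the job is handed in: nothing loose touches the rack any more, the nut rests on the aluminium sheet (its weight, over 0.8 N, is borne by the sheet), and the probe lies still and flat on the bench, touching neither sheet nor rack (contact force between rack and anything else below 0.05 N and contact force between sheet and anything else above 0.8 N and contact force between sheet and probe below 0.05 N and height (world z) of probe_grip below 0.04 m and angle between probe_grip's own z axis and vertical below 0.1 rad and linear speed of probe below 0.02 m/s).
It fails at once if something is pressed against the rack with over 25 N (by the probe, the nut or the gripper) (contact force between rack and anything else above 25 N).
It fails at once if a bystander is moved by over 30 mm (distance of any of wrench, hammer, disc, spray, offcut, mug from where it was at the start of the episode above 0.03 m).
It also fails if it takes over 72 s, if anything falls off the work surface, if the arm or the gripper's body presses on something with over 40 N, if the wrist force passes 120 N, or if a joint passes its speed limit or range.

## Robot

A 6-joint arm with a two-finger parallel gripper is mounted at the origin on the work surface. World frame = base frame: x ahead of the robot, y to its left, z up, the work surface at z = 0. Lengths are in m, angles in rad, forces in N, time in s.
With the tool pointing down it reaches from about 0.35 to 0.975 m from the base axis. Payload 4.9 kg.
Tool frame: the origin (TCP) lies on the mounting face of the last link; the fingertips stand 173 mm ahead of it and the grasp point (between the pads) lies 155 mm ahead of it (tcp_to_grasp is the distance from the TCP to the grasp point, in m); z points along the fingers, y is the line along which they close (so a half turn about z gives the same grasp; the last joint's range is limited). The gripper opens to 85 mm and grips with 20 to 120 N. Pads are 22 mm wide; open, the fingers measure 114 mm over their backs; the gripper's body (76 mm by 85 mm) begins 54 mm behind the grasp point. The pads swing forward as they close: fully open they stand 13 mm farther back than shut.
Start: joints at [-1.35, 0.053, 1.613, -0, 1.476, -0.119], TCP at [0.208, -0.589, 0.405] pointing down, gripper open.
Joint ranges: [-3.01, 3.01], [-1.01, 2.22], [0.06, 2.58], [-1.02, 4.17], [0.09, 2.62], [-3.14, 3.14]. Speed limits (rad/s): [2.57, 2.57, 3.14, 3.14, 3.14, 3.14].

## Interface

Orientations are given as a rotation vector (axis times angle).
In Python, from station import get_obs, get_image, calibration, finish_job, tcp_to_grasp gives the robot as it stands. The module is installed in compiled form; this text tells all that it offers.
- The arm moves only by the tool arm_command, never from a script. Its argument "plan" is a list that holds one entry, the list of rows, each a list of 6 numbers: the shift along the tool's x, y, z in cm, then the turn, a rotation vector about the tool's x, y, z in rad. A call has 1 to 12 rows; each row is the pose to reach, as a shift and turn from the pose commanded when the call began, along the tool's axes at that moment; what a row does not reach only later rows make up. A row lasts 1/12 s, in which the tool goes at most 41.7 mm and 7.16 degrees, less where a joint would pass 70% of its speed; a pose out of reach is approached as far as the arm can. A call with a gripper value outside its range is refused whole. "gripper" is the closure, from -1 (fully open) to 1 (shut), set as the call begins (left out, the last holds). The fingers move at their own pace and stop on an object; "force" is the grip in N (left out, the last holds). Time passes only in rows, so rows that repeat a pose let the fingers close. It gives the time, the measured TCP pose, the force, the opening and the grip force at its end, in the units of the state.
- get_obs(): the state, without advancing time (a new reading comes with each control period).
- get_image(name): name is "side" or "top" or "wrist"; returns (picture, depth): 400x640x3 uint8, blue, green, red; 400x640 float32, m along the optical axis (not along the pixel's ray), 0 where there is no reading.
- calibration(name): a dict with "fx", "fy", "cx", "cy" (pixels), "pose" (4x4, takes a point from camera to world coordinates). Camera axes: x right, y up, looking along -z (the intrinsics and any distortion apply to the point x, -y, -z); pixel columns grow to the right and rows downward; lengths in m; the calibration is good to about 2 mm. The wrist camera is an equidistant fisheye: a pixel r from the principal point sees the ray r / f radians off the axis. A picture is of the moment at which its call begins: read the wrist's pose just before it. calibration takes no time and is no camera call; for the wrist camera it gives the pose at the moment of the call.
- finish_job(): hands the job in; it is judged then, once.
The state is a dict: "t": time; "q": joint angles; "dq": joint speeds; "effort": joint torques, N m; "tool_pos": TCP position; "tool_rot": TCP orientation; "contact_force": force on the tool from outside, world axes, zero at the start; "wrist_torque": the same for the moment, N m; "opening": finger opening in m; "grip_force": force on a finger pad.
Only numpy, scipy, OpenCV 4.12 (cv2) and the standard library are available. Lean on these libraries where they do the work, as an engineer would, in place of code of your own. Each camera call takes 0.05 s, during which the arm holds its last target. There are 200 camera calls.

## Working session

There is one attempt and no reset: what is moved stays moved. The work goes in short steps, Python scripts to look and compute and a tool call to move; the robot and the scene stay as the last step left them, time stands still between calls to the robot, and variables do not carry over. Pictures are saved under pics/ and viewed, at most 10 in all, crops included, and the job is handed in when it is done.

Besides the shell and the picture viewer there is one more tool, called after "Request:" by a JSON object that holds its "name" and its "arguments", one argument or row to a line. arm_command: Moves the arm, as the interface text tells. Its arguments: {"type":"object","properties":{"plan":{"type":"array"},"gripper":{"type":"number"},"force":{"type":"number"}},"required":["plan"]}

```bash
mkdir -p pics; cat > h.py <<'E'
import numpy as np, cv2, json
from scipy.spatial.transform import Rotation as R
from station import *
def w(name,pts,d,c):
    out=[]
    for u,v in pts:
        z=d[int(round(v)),int(round(u))]
        p=np.array([(u-c['cx'])/c['fx']*z,-(v-c['cy'])/c['fy']*z,-z,1])
        out.append((c['pose']@p)[:3])
    return np.array(out)
E
python3 - <<'E'
from h import *
for n in ('top','side'):
    c=calibration(n); im,d=get_image(n); cv2.imwrite(f'pics/{n}0.png',im); np.savez(f'{n}0.npz',d=d,im=im)
    print(n,{k:v for k,v in c.items()})
o=get_obs(); print(o, tcp_to_grasp)
E
```

```text
top {'fx': 456.29866224071907, 'fy': 456.29866224071907, 'cx': 329.21903714924065, 'cy': 197.91511695865702, 'pose': array([[-0.00887755,  0.98710009, -0.15985808,  0.31434246],
       [-0.99993885, -0.00770887,  0.00792941,  0.05201548],
       [ 0.0065948 ,  0.1599187 ,  0.98710816,  1.56111406],
       [ 0.        ,  0.        ,  0.        ,  1.        ]])}
side {'fx': 454.4399410575225, 'fy': 454.4399410575225, 'cx': 315.56961987593843, 'cy': 202.47415353011144, 'pose': array([[ 0.96515228,  0.16629227, -0.20205931,  0.16269349],
       [-0.26152025,  0.58520168, -0.76755856, -1.38769925],
       [-0.00939361,  0.79365349,  0.60829753,  1.17522097],
       [ 0.        ,  0.        ,  0.        ,  1.        ]])}
{'t': 0.1, 'q': array([-1.35000302e+00,  5.32962138e-02,  1.61418258e+00, -1.01791261e-05,
        1.47597152e+00, -1.19004386e-01]), 'dq': array([ 1.92334673e-03, -1.41341069e-03, -3.83765419e-03,  5.52776430e-05,
       -3.63003260e-04,  1.56549689e-03]), 'effort': array([ 5.44491595e-04, -3.94901597e+01, -3.71365178e+01, -1.14683126e-04,
        3.83053586e-03, -7.67466133e-06]), 'tool_pos': array([ 0.20825254, -0.58902226,  0.40356685]), 'tool_rot': array([-3.09453132e+00, -5.30876720e-01,  1.64244524e-04]), 'contact_force': array([ 0.12094653, -0.33769091, -0.41008974]), 'wrist_torque': array([-0.01112459,  0.01863986, -0.00154059]), 'grip_force': 0.0, 'opening': 0.08544218883675293} 0.1547
```

View pics/top0.png

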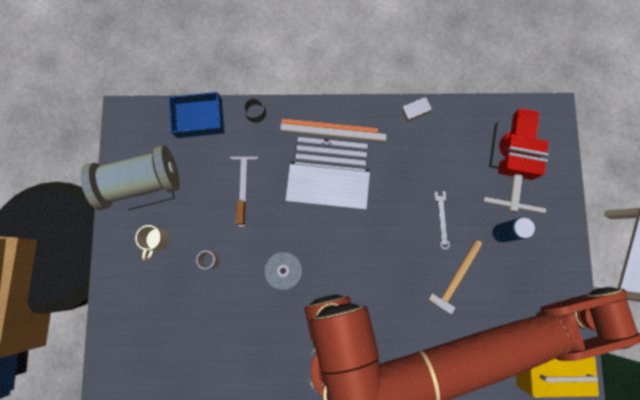

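View pics/side0.png

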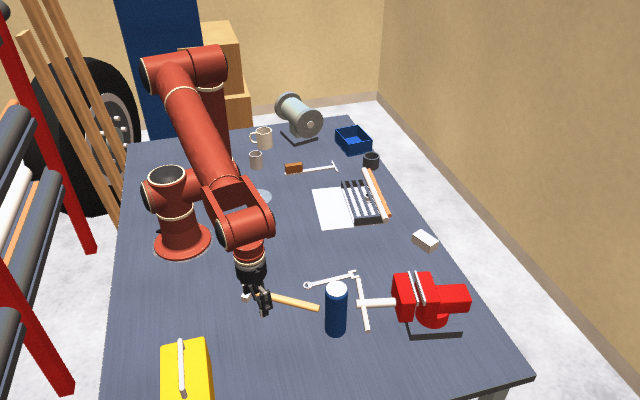

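The top view shows the probe at the left (handle near 240,212; T near 243,158), the sheet around (328,186), and the rack bars above it, with something dark near (327,141) that may be the nut. I'll enlarge both areas.

```bash
python3 - <<'E'
from h import *
im=np.load('top0.npz')['im']
a=cv2.resize(im[110:215,275:395],None,fx=5,fy=5,interpolation=cv2.INTER_CUBIC)  # 600x525
b=cv2.resize(im[145:235,220:260],None,fx=5,fy=5,interpolation=cv2.INTER_CUBIC)  # 200x450
o=np.zeros((525,800,3),np.uint8); o[:,:600]=a; o[:450,600:]=b
cv2.imwrite('pics/crop0.png',o)
E
```

```text
(no output)
```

View pics/crop0.png

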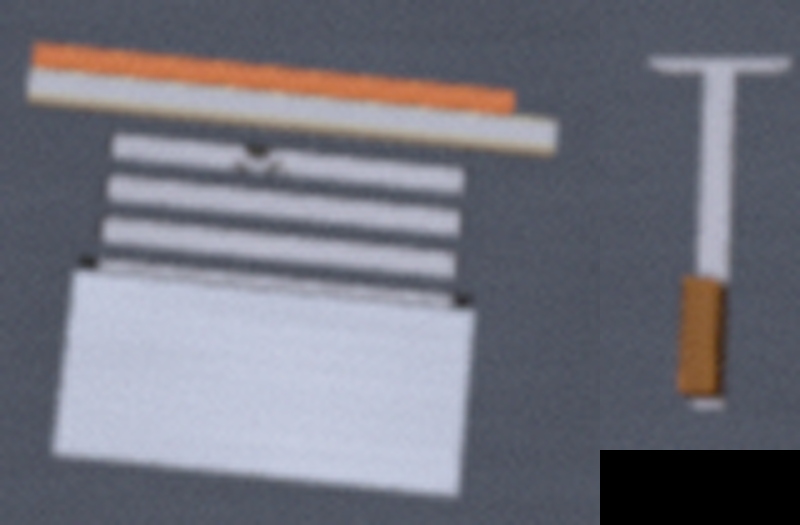

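```bash
python3 - <<'E'
from h import *
d=np.load('top0.npz')['d']; c=calibration('top')
np.set_printoptions(precision=4,suppress=True)
def ray(u,v,h):
    p=np.array([(u-c['cx'])/c['fx'],-(v-c['cy'])/c['fy'],-1]); r=c['pose'][:3,:3]@p; o=c['pose'][:3,3]
    return o+r*(h-o[2])/r[2]
C=lambda x,y:(275+x/5-.4,110+y/5-.4)
P=lambda x,y:(220+(x-600)/5-.4,145+y/5-.4)
S=[ray(*C(*q),.003) for q in ((75,270),(475,310),(458,495),(53,455))]
print(np.array(S)); S=np.array(S)
print('sizes',[np.linalg.norm(S[i]-S[(i+1)%4]) for i in range(4)])
ctr=S.mean(0); x=(S[0]+S[1]-S[2]-S[3])[:2]; y=(S[0]+S[3]-S[1]-S[2])[:2]
a=np.arctan2(x[1],x[0]); b=np.arctan2(-y[0],y[1]); print('sheet',ctr,a,b)
a=(a*.13+b*.28)/.41; ex=np.array([np.cos(a),np.sin(a)]); ey=np.array([-ex[1],ex[0]])
ro=ctr[:2]+ex*.067; print('rack',ro,a)
# depth profile along rack column
for u,v in [(326,v) for v in range(130,172)]:
    p=w('top',[(u,v)],d,c)[0]; q=p[:2]-ro; print(v,round(p[2],4),round(q@ex,4),round(q@ey,4))
for h in (.01,.02,.03):
  p=ray(*C(258,152),h); q=p[:2]-ro; print('nut',h,q@ex,q@ey)
h1=ray(*P(720,60),.008);h2=ray(*P(707,408),.008); print('probe',h1,h2,np.linalg.norm(h1-h2),np.arctan2(*(h1-h2)[1::-1]))
for q in ((650,62),(790,62)): print(ray(*P(*q),.008))
for q in ((684,277),(728,277),(722,395),(677,395)): print('handle',ray(*P(*q),.053))
for q in ((716,80),(712,270),(702,337)):print(w('top',[P(*q)],d,c))
E
```

```text
[[ 0.6894  0.1771  0.003 ]
 [ 0.6587 -0.1024  0.003 ]
 [ 0.5284 -0.0877  0.003 ]
 [ 0.5585  0.1916  0.003 ]]
sizes [np.float64(0.2811787812082325), np.float64(0.13118507471605953), np.float64(0.28091201433717794), np.float64(0.13175309563273843)]
sheet [0.6087 0.0446 0.003 ] -0.11154393699459486 -0.10840784674639595
rack [0.6753 0.0373] -0.10940221682509317
130 0.0735 0.1109 0.0238
131 0.0658 0.1098 0.0237
132 0.063 0.1072 0.0234
133 0.0664 0.1026 0.023
134 0.057 0.102 0.0229
135 0.0377 0.1044 0.0232
136 0.0393 0.1003 0.0227
137 0.0496 0.0937 0.0221
138 0.0391 0.0933 0.022
139 0.0299 0.0924 0.0219
140 0.032 0.0882 0.0215
141 0.0307 0.0851 0.0212
142 0.0209 0.0843 0.0211
143 0.0348 0.0768 0.0203
144 0.0457 0.0701 0.0197
145 0.0414 0.0678 0.0194
146 0.0402 0.0646 0.0191
147 0.0313 0.0636 0.019
148 0.0038 0.0676 0.0194
149 0.0034 0.0641 0.0191
150 0.007 0.0595 0.0186
151 0.0041 0.0566 0.0183
152 0.0448 0.0422 0.0168
153 0.0388 0.0403 0.0166
154 0.0413 0.0362 0.0162
155 0.0432 0.0321 0.0158
156 0.0034 0.0388 0.0165
157 -0.0011 0.0364 0.0162
158 0.002 0.032 0.0158
159 0.0038 0.028 0.0154
160 0.0019 0.0249 0.0151
161 0.0422 0.0114 0.0137
162 0.0454 0.0072 0.0132
163 0.0318 0.007 0.0132
164 0.0353 0.0026 0.0128
165 0.0056 0.0061 0.0131
166 -0.0028 0.0045 0.013
167 -0.0009 0.0005 0.0126
168 -0.0014 -0.003 0.0122
169 0.0024 -0.0074 0.0118
170 -0.0003 -0.0104 0.0115
171 0.0008 -0.0141 0.0111
nut 0.01 0.09477557148907129 0.021481784383798597
nut 0.02 0.09184081306387783 0.021183275405172564
nut 0.03 0.08890605463868435 0.02088476642654654
probe [0.7145 0.3375 0.008 ] [0.4705 0.3412 0.008 ] 0.24398373890004887 -0.015196917955915438
[0.7134 0.3863 0.008 ]
[0.7127 0.2886 0.008 ]
handle [0.5539 0.3501 0.053 ]
handle [0.5537 0.3207 0.053 ]
handle [0.4746 0.3231 0.053 ]
handle [0.4748 0.3529 0.053 ]
[[0.6992 0.3392 0.0119]]
[[0.565  0.3389 0.0129]]
[[0.5135 0.3373 0.0523]]
```

The sheet measures 281 × 131 mm and the probe 244 mm, which match the sizes given. The nut is visible through the fourth gap at rack y ≈ +0.021 and x ≈ 0.09. My plan is to enter on its right with the head at y ≈ -0.063, go in to the rail and slide left behind the flange.

```bash
cat >> h.py <<'E'
np.set_printoptions(precision=4,suppress=True)
RO=np.array([.6753,.0373]); RA=-.1094
ex=np.array([np.cos(RA),np.sin(RA)]); ey=np.array([-ex[1],ex[0]])
def Rdown(yaw): # tool x along probe yaw, y across, z down
    return R.from_euler('z',yaw)*R.from_euler('x',np.pi)
def go(pos,yaw,base=None):
    """prints row from current pose; pos = TCP. base: (pos,rot) otherwise measured"""
    o=get_obs(); p0,r0=(o['tool_pos'],R.from_rotvec(o['tool_rot'])) if base is None else base
    T=Rdown(yaw); alt=T*R.from_euler('z',np.pi)
    rel=min([(r0.inv()*T),(r0.inv()*alt)],key=lambda q:q.magnitude())
    print('row',np.r_[r0.inv().apply(np.array(pos)-p0)*100,rel.as_rotvec()],'dyaw',rel.magnitude())
    return np.array(pos),r0*rel
E
python3 - <<'E'
from h import *
b=go([.56,-.1,.40],-.0152)
b=go([.513,.339,.30],-.0152,b)
E
```

```text
row [ 49.4624 -34.3817   0.4306  -0.0019   0.0001   0.355 ] dyaw 0.3550034748453836
row [ -5.3667 -43.8235  10.      -0.      -0.       0.    ] dyaw 1.2143068099232789e-16
```

Request:
{"name": "arm_command", "arguments": {
  "plan": [
    [[49.5,-34.4,0.4,0,0,0.355],[49.5,-34.4,0.4,0,0,0.355],[49.5,-34.4,0.4,0,0,0.355],[49.5,-34.4,0.4,0,0,0.355],[49.5,-34.4,0.4,0,0,0.355],[49.5,-34.4,0.4,0,0,0.355],[49.5,-34.4,0.4,0,0,0.355],[49.5,-34.4,0.4,0,0,0.355],[49.5,-34.4,0.4,0,0,0.355],[49.5,-34.4,0.4,0,0,0.355],[49.5,-34.4,0.4,0,0,0.355],[49.5,-34.4,0.4,0,0,0.355]]
  ],
  "gripper": -1,
  "force": 80
}}

```text
t: 1.1
tool_pos: [0.5009, -0.1813, 0.401]
tool_rot: [-3.141, 0.024, 0.001]
contact_force: [1.0, -1.4, 0.5]
opening: 0.0858
grip_force: 0.0
```

```bash
python3 - <<'E'
from h import *
b=go([.513,.339,.30],-.0152)
print(get_obs()['tool_pos'])
E
```

```text
row [  0.4234 -52.0436  10.1041  -0.0001   0.0004   0.    ] dyaw 0.00039544560656470923
[ 0.5009 -0.1813  0.401 ]
```

Request:
{"name": "arm_command", "arguments": {
  "plan": [
    [[0.5,-52,10,0,0,0],[0.5,-52,10,0,0,0],[0.5,-52,10,0,0,0],[0.5,-52,10,0,0,0],[0.5,-52,10,0,0,0],[0.5,-52,10,0,0,0],[0.5,-52,10,0,0,0],[0.5,-52,10,0,0,0],[0.5,-52,10,0,0,0],[0.5,-52,10,0,0,0],[0.5,-52,10,0,0,0],[0.5,-52,10,0,0,0]]
  ]
}}

```text
t: 2.1
tool_pos: [0.5119, 0.3095, 0.3061]
tool_rot: [3.141, -0.023, -0.001]
contact_force: [0.7, -0.9, 0.1]
opening: 0.0857
grip_force: 0.0
```

Request:
{"name": "arm_command", "arguments": {
  "plan": [
    [[0,0,0,0,0,0],[0,0,0,0,0,0],[0,0,0,0,0,0]]
  ]
}}

```text
t: 2.35
tool_pos: [0.5123, 0.3074, 0.3064]
tool_rot: [3.141, -0.023, -0.001]
contact_force: [-0.4, 0.0, -1.1]
opening: 0.0856
grip_force: 0.0
```

```bash
python3 - <<'E'
from h import *
b=go([.5125,.339,.187],-.0152)
print(get_obs()['tool_pos'],calibration('wrist'))
im,d=get_image('wrist'); cv2.imwrite('pics/w1.png',im)
E
```

```text
row [-0.0118 -3.1679 11.9354  0.0009  0.0009  0.0007] dyaw 0.001460769150125672
[0.5123 0.3074 0.3064] {'fx': 309.70691628693146, 'fy': 309.70691628693146, 'cx': 314.622933215701, 'cy': 198.57758155661108, 'pose': array([[-0.0149,  0.9595,  0.2814,  0.5846],
       [-0.9999, -0.0146, -0.003 ,  0.306 ],
       [ 0.0012, -0.2814,  0.9596,  0.2749],
       [ 0.    ,  0.    ,  0.    ,  1.    ]])}
```

View pics/w1.png

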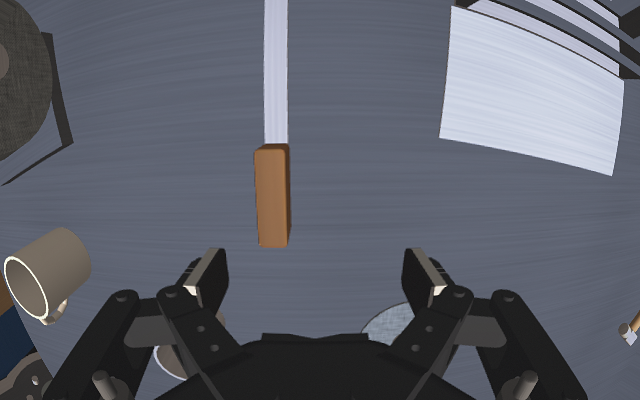

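The wrist view shows the handle's top from (256,148) to (290,246), with the fingers straddling a line to its right, so about 3 cm of leftward shift is still needed. I'll check that from its ray.

```bash
cat >> h.py <<'E'
def wray(u,v,h,c=None):
    c=c or calibration('wrist'); a=np.array([u-c['cx'],v-c['cy']]); r=np.hypot(*a); th=r/c['fx']
    s=np.sin(th)/max(r,1e-9); p=np.array([a[0]*s,-a[1]*s,-np.cos(th)]); k=c['pose'][:3,:3]@p; o=c['pose'][:3,3]
    return o+k*(h-o[2])/k[2]
E
python3 - <<'E'
from h import *
for q in ((256,149),(287,149),(259,246),(288,246)): print(wray(*q,.053))
for q in ((264,2),(288,2),(265,143),(288,143)): print(wray(*q,.008))
for q in ((453,6),(624,79),(612,176),(440,138)): p=wray(*q,.003);print(p,(p[:2]-RO)@ex,(p[:2]-RO)@ey)
E
```

```text
[0.5581 0.3483 0.053 ]
[0.5574 0.3255 0.053 ]
[0.4811 0.3512 0.053 ]
[0.481  0.3279 0.053 ]
[0.6848 0.3474 0.008 ]
[0.6833 0.3264 0.008 ]
[0.5577 0.3487 0.008 ]
[0.5571 0.3286 0.008 ]
[0.691  0.1737 0.003 ] 0.0007579367521061892 0.13731639826779743
[ 0.6623 -0.103   0.003 ] 0.002439374552327447 -0.1408885403148742
[ 0.53   -0.0888  0.003 ] -0.13071315142653 -0.14118717397143976
[0.5618 0.1892 0.003 ] -0.1294327820797213 0.13862828499852323
```

Request:
{"name": "arm_command", "arguments": {
  "plan": [
    [[0.4,-3.1,3,0,0,0],[0.4,-3.1,3,0,0,0],[0.4,-3.1,6,0,0,0],[0.4,-3.1,9,0,0,0],[0.4,-3.1,11,0,0,0],[0.4,-3.1,11.9,0,0,0],[0.4,-3.1,11.9,0,0,0],[0.4,-3.1,11.9,0,0,0]]
  ]
}}

```text
t: 3.07
tool_pos: [0.5175, 0.3377, 0.1888]
tool_rot: [-3.141, 0.026, -0.001]
contact_force: [0.4, -0.7, -0.2]
opening: 0.0855
grip_force: 0.0
```

Request:
{"name": "arm_command", "arguments": {
  "plan": [
    [[0,0,0,0,0,0],[0,0,0,0,0,0],[0,0,0,0,0,0],[0,0,0,0,0,0],[0,0,0,0,0,0],[0,0,0,0,0,0],[0,0,0,0,0,0],[0,0,0,0,0,0]]
  ],
  "gripper": 1,
  "force": 100
}}

```text
t: 3.73
tool_pos: [0.5174, 0.3387, 0.189]
tool_rot: [-3.141, 0.024, -0.002]
contact_force: [-0.9, 0.9, 4.7]
opening: 0.0228
grip_force: 98.5
```

Request:
{"name": "arm_command", "arguments": {
  "plan": [
    [[0,0,-2,0,0,0],[0,0,-4,0,0,0],[0,0,-6,0,0,0],[0,0,-6,0,0,0],[0,0,-6,0,0,0]]
  ]
}}

```text
t: 4.15
tool_pos: [0.517, 0.3384, 0.2481]
tool_rot: [-3.141, 0.024, -0.001]
contact_force: [0.6, -0.6, -3.6]
opening: 0.0228
grip_force: 98.3
```

```bash
python3 - <<'E'
from h import *
print(get_obs()['tool_pos'],get_obs()['contact_force'],get_obs()['wrist_torque'])
p=RO+ex*(-.035-.196+.0015)+ey*-.063
go([*p,.25],RA)
E
```

```text
[0.517  0.3384 0.2481] [ 0.626  -0.592  -3.6004] [-0.0236  0.1281  0.0259]
row [-7.1551 33.9808 -0.211  -0.0005 -0.0009  0.0942] dyaw 0.09418794051672544
```

Request:
{"name": "arm_command", "arguments": {
  "plan": [
    [[-4,0,0,0,0,0],[-7.2,4,0,0,0,0.02],[-7.2,8,0,0,0,0.05],[-7.2,12,0,0,0,0.094],[-7.2,16,0,0,0,0.094],[-7.2,20,0,0,0,0.094],[-7.2,24,0,0,0,0.094],[-7.2,28,0,0,0,0.094],[-7.2,31,0,0,0,0.094],[-7.2,33,0,0,0,0.094],[-7.2,34,0,0,0,0.094],[-7.2,34,0,0,0,0.094]]
  ]
}}

```text
t: 5.15
tool_pos: [0.439, -0.0018, 0.2461]
tool_rot: [-3.137, 0.176, 0.005]
contact_force: [-0.7, -0.3, -2.0]
opening: 0.0227
grip_force: 98.9
```

Request:
{"name": "arm_command", "arguments": {
  "plan": [
    [[0,0,0,0,0,0],[0,0,0,0,0,0],[0,0,0,0,0,0]]
  ]
}}

```text
t: 5.4
tool_pos: [0.4397, 0.0006, 0.2474]
tool_rot: [-3.137, 0.169, 0.002]
contact_force: [-0.3, 0.2, -2.1]
opening: 0.0228
grip_force: 98.9
```

```bash
python3 - <<'E'
from h import *
o=get_obs();print(o['tool_pos'],R.from_rotvec(o['tool_rot']).as_matrix()[:,0])
q=o['tool_pos'][:2]-RO; print(q@ex,q@ey)
cw=calibration('wrist'); im2,_=get_image('wrist'); im,d=get_image('top'); np.savez('t2.npz',im=im,d=d)
a=cv2.resize(im[115:235,285:385],None,fx=4,fy=4,interpolation=cv2.INTER_CUBIC)
o=np.zeros((600,800,3),np.uint8); o[:400,:640]=0; o[:480,:400]=a
b=im2[0:200,120:520]; o[:200,400:]=b
cv2.imwrite('pics/c2.png',o); np.savez('w2.npz',im=im2,**cw)
E
```

```text
[0.4397 0.0006 0.2474] [ 0.9942 -0.1072 -0.0011]
-0.2302247479040491 -0.06221521097758288
```

View pics/c2.png

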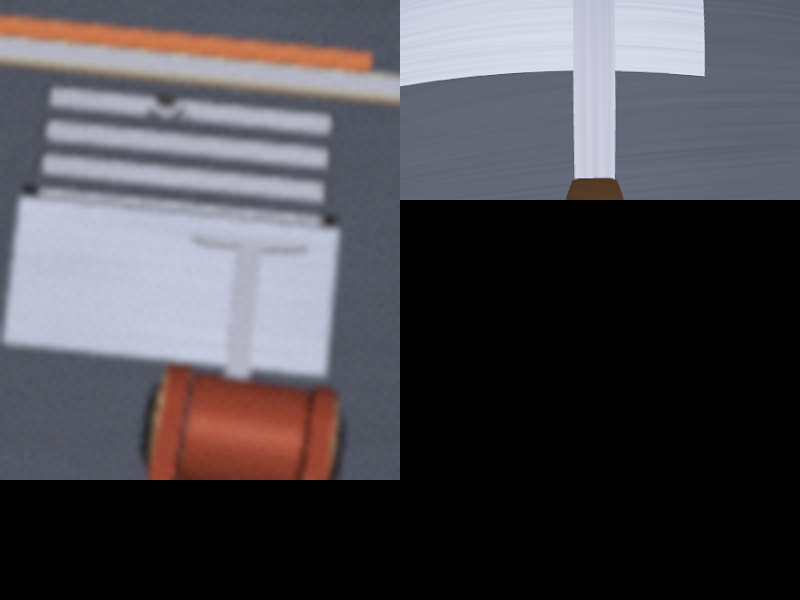

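The probe is held straight above the sheet, with the head ends at crop (193,238) and (307,250). The nut's hole shows at (166,101) in the rear gap.

```bash
cat >> h.py <<'E'
def tray(u,v,h):
    c=calibration('top'); p=np.array([(u-c['cx'])/c['fx'],-(v-c['cy'])/c['fy'],-1]); r=c['pose'][:3,:3]@p; o=c['pose'][:3,3]
    return o+r*(h-o[2])/r[2]
def rk(p): q=p[:2]-RO; return np.array([q@ex,q@ey])
E
python3 - <<'E'
from h import *
C=lambda x,y:(285+x/4-.375,115+y/4-.375)
for h in (.056,.066):
  print(h,[rk(tray(*C(*q),h)) for q in ((193,238),(250,239),(307,250))])
for q in ((20,196),(340,229)): print('sheet rear',rk(tray(*C(*q),.003)))
for q in ((50,88),(331,116),(331,133),(50,107)): print('gap4',rk(tray(*C(*q),.040)))
print('nut',rk(tray(*C(166,101),.03)),rk(tray(*C(166,113),.01)))
d=np.load('t2.npz')['d']; print([w('top',[C(*q)],d,calibration('top'))[0] for q in ((250,241),(246,275),(241,340))])
E
```

```text
0.056 [array([-0.0347, -0.0143]), array([-0.0307, -0.0622]), array([-0.0352, -0.1108])]
0.066 [array([-0.0369, -0.0144]), array([-0.0329, -0.0619]), array([-0.0374, -0.1102])]
sheet rear [-0.0013  0.1404]
sheet rear [-0.0022 -0.1409]
gap4 [0.0877 0.1216]
gap4 [ 0.0877 -0.1218]
gap4 [ 0.0726 -0.1231]
gap4 [0.0709 0.1198]
nut [0.0894 0.0212] [0.0844 0.0207]
[array([ 0.6334, -0.0205,  0.0693]), array([ 0.6057, -0.017 ,  0.0632]), array([ 0.5501, -0.0118,  0.0675])]
```

Request:
{"name": "arm_command", "arguments": {
  "plan": [
    [[0,0,2,0,0,0],[0,0,4,0,0,0],[0,0,4.8,0,0,0],[0,0,5.2,0,0,0],[0,0,5.2,0,0,0],[0,0,5.2,0,0,0]]
  ]
}}

```text
t: 6.0
tool_pos: [0.4402, -0.0003, 0.1966]
tool_rot: [3.137, -0.171, 0.001]
contact_force: [-0.7, -0.1, -1.8]
opening: 0.023
grip_force: 98.9
```

```bash
cat >> h.py <<'E'
def st():
    o=get_obs(); m=R.from_rotvec(o['tool_rot']).as_matrix(); y=np.arctan2(m[1,0],m[0,0])
    q=rk(o['tool_pos']); h=q+.195*np.array([np.cos(y-RA),np.sin(y-RA)]); f=o['contact_force']
    print('t',round(o['t'],2),'head',h,'und',round(o['tool_pos'][2]-.189,4),'yaw-RA',round(y-RA,4),'tilt',m[2,:2],'F rack',f[:2]@ex,f[:2]@ey,f[2],'M',o['wrist_torque'])
E
python3 -c "
from h import *
st()"
```

```text
t 6.0 head [-0.0346 -0.0629] und 0.0076 yaw-RA 0.0006 tilt [ 0.0008 -0.    ] F rack -0.6991933879820307 -0.18084741320252504 -1.8177196414317651 M [-0.0129  0.092  -0.0229]
```

Request:
{"name": "arm_command", "arguments": {
  "plan": [
    [[1.5,0,0.1,0,0,0],[3,0,0.1,0,0,0],[4.5,0,0.1,0,0,0],[6,0,0.1,0,0,0],[7.5,0,0.1,0,0,0],[8.5,0,0.1,0,0,0],[9.5,0,0.1,0,0,0],[10.5,0,0.1,0,0,0],[11.5,0,0.1,0,0,0],[12,0,0.1,0,0,0],[12,0,0.1,0,0,0]]
  ]
}}

```text
t: 6.92
tool_pos: [0.5601, -0.0137, 0.1953]
tool_rot: [3.137, -0.171, 0.001]
contact_force: [-0.4, 0.5, -2.1]
opening: 0.023
grip_force: 98.8
```

```bash
python3 -c "
from h import *
st()"
```

```text
t 6.92 head [ 0.0861 -0.0632] und 0.0063 yaw-RA 0.0002 tilt [0.0009 0.    ] F rack -0.42426709158353787 0.4138381416223099 -2.0733978646048428 M [-0.0352  0.1283  0.0012]
```

Request:
{"name": "arm_command", "arguments": {
  "plan": [
    [[0.8,0,0.1,0,0,0],[1.6,0,0.1,0,0,0],[2.2,0,0.1,0,0,0],[2.5,0,0.1,0,0,0],[2.6,0,0.1,0,0,0],[2.6,0,0.1,0,0,0],[2.6,0,0.1,0,0,0]]
  ]
}}

```text
t: 7.5
tool_pos: [0.5848, -0.0163, 0.1938]
tool_rot: [-3.137, 0.171, 0.001]
contact_force: [-0.1, 0.5, -2.1]
opening: 0.0228
grip_force: 98.9
```

```bash
python3 -c "
from h import *
st()"
```

```text
t 7.5 head [ 0.1109 -0.0632] und 0.0048 yaw-RA 0.0002 tilt [-0.0006 -0.    ] F rack -0.19859677142551807 0.460724593849633 -2.1487293483309178 M [-0.0069  0.0439 -0.0556]
```

Request:
{"name": "arm_command", "arguments": {
  "plan": [
    [[0.1,0,0,0,0,0],[0.2,0,0,0,0,0],[0.2,0,0,0,0,0],[0.2,0,0,0,0,0]]
  ]
}}

```text
t: 7.83
tool_pos: [0.5869, -0.0166, 0.194]
tool_rot: [3.137, -0.171, 0.0]
contact_force: [0.5, -0.2, -1.9]
opening: 0.0231
grip_force: 98.9
```

```bash
python3 -c "
from h import *
st()"
```

```text
t 7.83 head [ 0.113  -0.0632] und 0.005 yaw-RA 0.0002 tilt [0. 0.] F rack 0.5195061023865953 -0.1824027798462509 -1.9027938228270957 M [-0.0014  0.1529  0.059 ]
```

Request:
{"name": "arm_command", "arguments": {
  "plan": [
    [[0.1,0,0,0,0,0],[0.15,0,0,0,0,0],[0.15,0,0,0,0,0]]
  ]
}}

```text
t: 8.08
tool_pos: [0.5885, -0.0168, 0.194]
tool_rot: [3.137, -0.171, 0.0]
contact_force: [0.6, -0.5, -2.4]
opening: 0.0227
grip_force: 98.9
```

Request:
{"name": "arm_command", "arguments": {
  "plan": [
    [[0.1,0,0,0,0,0],[0.15,0,0,0,0,0],[0.15,0,0,0,0,0]]
  ]
}}

```text
t: 8.33
tool_pos: [0.59, -0.0169, 0.194]
tool_rot: [3.137, -0.171, 0.0]
contact_force: [0.0, -0.1, -3.1]
opening: 0.0232
grip_force: 98.9
```

```bash
python3 -c "
from h import *
st()"
```

```text
t 8.33 head [ 0.1162 -0.0632] und 0.005 yaw-RA 0.0002 tilt [0.0002 0.    ] F rack 0.052021924664809364 -0.12346740831170396 -3.072598058799646 M [ 0.0092  0.1298 -0.0154]
```

Request:
{"name": "arm_command", "arguments": {
  "plan": [
    [[0.1,0,0,0,0,0],[0.1,0,0,0,0,0],[0.1,0,0,0,0,0]]
  ]
}}

```text
t: 8.58
tool_pos: [0.5905, -0.0169, 0.1936]
tool_rot: [-3.137, 0.172, 0.003]
contact_force: [-3.6, 0.6, -1.3]
opening: 0.0229
grip_force: 98.8
```

Request:
{"name": "arm_command", "arguments": {
  "plan": [
    [[0.1,0,0,0,0,0],[0.1,0,0,0,0,0],[0.1,0,0,0,0,0]]
  ]
}}

```text
t: 8.83
tool_pos: [0.591, -0.0168, 0.1934]
tool_rot: [-3.136, 0.172, 0.007]
contact_force: [-7.7, 1.8, 1.7]
opening: 0.0231
grip_force: 99.4
```

Request:
{"name": "arm_command", "arguments": {
  "plan": [
    [[0.1,0,0,0,0,0],[0.1,0,0,0,0,0],[0.1,0,0,0,0,0]]
  ]
}}

```text
t: 9.08
tool_pos: [0.5914, -0.0167, 0.1932]
tool_rot: [-3.136, 0.172, 0.01]
contact_force: [-12.4, 2.2, 3.8]
opening: 0.0228
grip_force: 99.7
```

Request:
{"name": "arm_command", "arguments": {
  "plan": [
    [[-0.25,0,-0.05,0,0,0],[-0.25,0,-0.05,0,0,0],[-0.25,-0.4,-0.05,0,0,0],[-0.25,-0.8,-0.05,0,0,0],[-0.25,-1.2,-0.05,0,0,0],[-0.25,-1.6,-0.05,0,0,0],[-0.25,-2.0,-0.05,0,0,0],[-0.25,-2.0,-0.05,0,0,0]]
  ]
}}

```text
t: 9.75
tool_pos: [0.5926, 0.0038, 0.1944]
tool_rot: [-3.137, 0.17, 0.0]
contact_force: [-2.8, 0.0, -2.7]
opening: 0.0229
grip_force: 98.9
```

```bash
python3 -c "
from h import *
st()"
```

```text
t 9.75 head [ 0.1165 -0.0421] und 0.0054 yaw-RA 0.0011 tilt [-0.0002 -0.0004] F rack -2.7798765697657744 -0.2898252915357524 -2.7111402876656943 M [-0.0225  0.4959 -0.1007]
```

Request:
{"name": "arm_command", "arguments": {
  "plan": [
    [[0,-0.4,0,0,0,0],[0,-0.8,0,0,0,0],[0,-1.2,0,0,0,0],[0,-1.6,0,0,0,0],[0,-2.0,0,0,0,0],[0,-2.4,0,0,0,0],[0,-2.6,0,0,0,0],[0,-2.6,0,0,0,0]]
  ]
}}

```text
t: 10.42
tool_pos: [0.5955, 0.0293, 0.1946]
tool_rot: [-3.137, 0.17, -0.0]
contact_force: [-2.1, -0.4, -2.5]
opening: 0.0229
grip_force: 98.9
```

```bash
python3 - <<'E'
from h import *
st()
im,d=get_image('top'); np.savez('t3.npz',im=im,d=d)
cv2.imwrite('pics/c3.png',cv2.resize(im[125:175,285:375],None,fx=7,fy=7,interpolation=cv2.INTER_CUBIC))
E
```

```text
t 10.42 head [ 0.1166 -0.0165] und 0.0056 yaw-RA 0.0009 tilt [ 0.0002 -0.0003] F rack -2.0051653814905492 -0.6231164478822604 -2.487284097575841 M [-0.0237  0.3351 -0.2464]
```

View pics/c3.png

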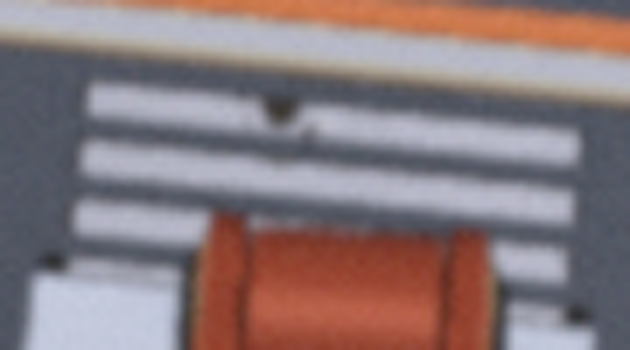

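The nut's hole (crop 281,108) is now more fully visible, so it has been pushed forward and about 4 mm left. I'll slide a little farther so it sits on the flat of the head.

Request:
{"name": "arm_command", "arguments": {
  "plan": [
    [[0,-0.3,0,0,0,0],[0,-0.6,0,0,0,0],[0,-0.8,0,0,0,0],[0,-0.8,0,0,0,0],[0,-0.8,0,0,0,0]]
  ]
}}

```text
t: 10.88
tool_pos: [0.5964, 0.0369, 0.1945]
tool_rot: [-3.137, 0.171, -0.0]
contact_force: [-1.2, -0.5, -2.5]
opening: 0.0229
grip_force: 98.9
```

```bash
python3 - <<'E'
from h import *
st()
im,d=get_image('top'); 
g=im[130:150,305:345].astype(int).sum(2)
for (n,f) in (('0','top0.npz'),('3','t3.npz'),('4',None)):
    I=im if f is None else np.load(f)['im']
    s=I[134:146,312:342].astype(float).mean(2); wgt=np.clip(100-s[3:8],0,None); 
    print(n); print(s[3:10].astype(int)[:, 4:24])
E
```

```text
t 10.88 head [ 0.1166 -0.0088] und 0.0055 yaw-RA 0.0008 tilt [ 0.0002 -0.0002] F rack -1.123792483046341 -0.5874042743799686 -2.46231943994994 M [ 0.0006  0.2643 -0.1646]
0
[[ 93  92  90  90  87  88  86  84  86  82  84  84  88  87  87  86  89  86
   88  84]
 [129 125 116 114 107 105 102  92  80  74  77  80  82  86  86  86  83  85
   86  84]
 [167 166 159 155 153 150 147 128  88  67  66  67  82  93 104 102 104  99
   94  92]
 [182 181 182 181 178 178 173 157 119  83  70  76 100 131 143 148 148 148
  141 131]
 [183 185 186 186 185 179 172 165 145 125 110 115 132 158 164 169 178 179
  175 167]
 [167 177 174 178 175 165 148 148 154 155 148 149 151 146 149 162 180 185
  184 183]
 [134 140 143 149 145 134 117 114 132 145 155 150 137 121 131 153 169 179
  179 182]]
3
[[ 93  95  93  85  89  86  88  88  87  87  83  87  87  85  90  86  84  89
   83  88]
 [132 126 116 100 102 102  87  78  75  78  78  81  88  90  90  87  87  86
   85  84]
 [168 164 156 146 142 133 104  72  64  64  66  82 101 108 108 109 102 101
   96  94]
 [181 186 180 175 173 160 125  76  57  56  69  99 137 151 155 155 154 149

[... 164 characters left out ...]
1 189
  185 182]
 [137 142 145 144 143 150 151 138 127 131 144 154 142 137 160 181 185 184
  183 183]]
4
[[ 94  93  91  89  88  88  89  86  85  87  84  87  87  89  86  90  89  89
   92  87]
 [132 129 117 110 102  99  91  79  75  76  79  81  87  92  86  88  85  86
   88  88]
 [168 166 157 148 142 135 102  73  66  65  70  80 102 111 109 108 106 100
   98  95]
 [187 185 183 175 171 158 116  74  60  59  70  99 136 152 154 152 151 145
  139 135]
 [186 190 186 179 172 163 129  86  68  64  80 123 164 175 179 181 182 175
  169 167]
 [172 176 179 173 163 166 145 118  96  91 111 143 163 164 175 184 187 184
  183 183]
 [136 141 144 145 145 148 146 137 127 127 136 151 143 136 159 178 182 180
  181 182]]
```

The nut hasn't moved since, so the head is slipping behind it and the nut is about 34 mm left of the bar. Dragging out now.

Request:
{"name": "arm_command", "arguments": {
  "plan": [
    [[-0.4,0,0,0,0,0],[-1,0,0,0,0,0],[-1.7,0,0,0,0,0],[-2.4,0,0,0,0,0],[-3.1,0,0,0,0,0],[-3.8,0,0,0,0,0],[-4.5,0,0,0,0,0],[-5.2,0,0,0,0,0],[-5.9,0,0,0,0,0],[-6.5,0,0,0,0,0],[-6.9,0,0,0,0,0],[-7,0,0,0,0,0]]
  ]
}}

```text
t: 11.93
tool_pos: [0.5258, 0.0445, 0.1942]
tool_rot: [3.137, -0.171, -0.002]
contact_force: [1.4, 0.0, -2.9]
opening: 0.0229
grip_force: 98.9
```

```bash
python3 - <<'E'
from h import *
st()
im,d=get_image('top')
cv2.imwrite('pics/c4.png',cv2.resize(im[120:220,280:380],None,fx=5,fy=5,interpolation=cv2.INTER_CUBIC))
E
```

```text
t 11.93 head [ 0.0456 -0.0091] und 0.0052 yaw-RA 0.0004 tilt [-0.001   0.0001] F rack 1.4270364999091893 0.17005762650290798 -2.873191303659481 M [-0.053  -0.0818 -0.0236]
```

View pics/c4.png

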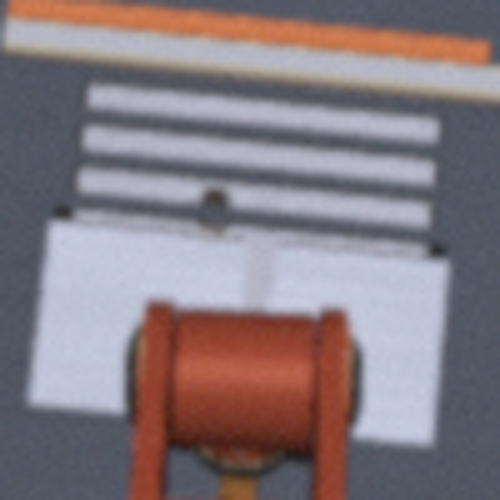

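The nut is coming along, with its hole now in the front gap at crop (216,200), left of the bar. I'll keep dragging.

Request:
{"name": "arm_command", "arguments": {
  "plan": [
    [[-0.4,0,0,0,0,0],[-1,0,0,0,0,0],[-1.7,0,0,0,0,0],[-2.4,0,0,0,0,0],[-3.1,0,0,0,0,0],[-3.9,0,0,0,0,0],[-4.7,0,0,0,0,0],[-5.5,0,0,0,0,0],[-6.3,0,0,0,0,0],[-7,0,0,0,0,0],[-7.5,0,0,0,0,0],[-7.7,0,0,0,0,0]]
  ]
}}

```text
t: 12.98
tool_pos: [0.4493, 0.0528, 0.1943]
tool_rot: [-3.137, 0.171, 0.0]
contact_force: [1.6, -0.6, -3.0]
opening: 0.0229
grip_force: 98.9
```

```bash
python3 - <<'E'
from h import *
st()
im,d=get_image('top')
cv2.imwrite('pics/c5.png',cv2.resize(im[120:220,280:380],None,fx=5,fy=5,interpolation=cv2.INTER_CUBIC))
E
```

```text
t 12.98 head [-0.0314 -0.0092] und 0.0053 yaw-RA 0.0003 tilt [-0.0003 -0.    ] F rack 1.6954629203108336 -0.3879234655847947 -2.9627519245269367 M [-0.0011  0.0262 -0.0536]
```

View pics/c5.png

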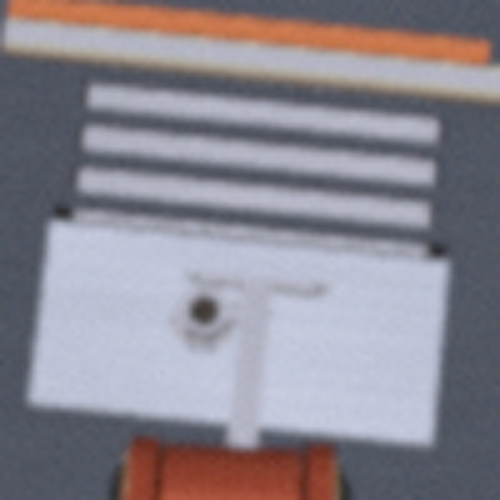

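The nut is on the sheet at crop (204,312), well clear of the rack's front edge. I'll ease the probe off it and lift.

Request:
{"name": "arm_command", "arguments": {
  "plan": [
    [[0.3,0.5,0,0,0,0],[0.3,0.5,0,0,0,0],[0.3,0.5,-1,0,0,0],[0.3,0.5,-3,0,0,0],[0.3,0.5,-5,0,0,0],[0.3,0.5,-7,0,0,0],[0.3,0.5,-8,0,0,0],[0.3,0.5,-8,0,0,0],[0.3,0.5,-8,0,0,0]]
  ]
}}

```text
t: 13.78
tool_pos: [0.4528, 0.0474, 0.2749]
tool_rot: [-3.137, 0.172, -0.002]
contact_force: [0.3, 0.2, -3.7]
opening: 0.0231
grip_force: 98.8
```

```bash
python3 - <<'E'
from h import *
st()
b=go([.45,.339,.272],-.0152)
b=go([.51,.339,.272],-.0152,b)
b=go([.51,.339,.191],-.0152,b)
E
```

```text
t 13.78 head [-0.0273 -0.0143] und 0.0859 yaw-RA 0.0001 tilt [ 0.0012 -0.0001] F rack 0.2623812246805587 0.2489379243937865 -3.6898724777935676 M [-0.0004  0.0898 -0.0014]
row [ -3.4588 -28.9575   0.2926  -0.      -0.0012  -0.0941] dyaw 0.09410643044910087
row [ 5.9993 -0.0912 -0.      0.     -0.      0.    ] dyaw 6.94456129256337e-18
row [-0.  -0.   8.1  0.   0.  -0. ] dyaw 2.465039865538756e-32
```

Request:
{"name": "arm_command", "arguments": {
  "plan": [
    [[-1,-3,0,0,0,-0.01],[-2,-6,0,0,0,-0.03],[-3,-9,0,0,0,-0.05],[-3.5,-12,0,0,0,-0.094],[-3.5,-15,0,0,0,-0.094],[-3.5,-18,0,0,0,-0.094],[-3.5,-21,0,0,0,-0.094],[-3.5,-24,0,0,0,-0.094],[-3.5,-27,0,0,0,-0.094],[-3.5,-28.5,0,0,0,-0.094],[-3.5,-29,0,0,0,-0.094],[-3.5,-29,0,0,0,-0.094]]
  ]
}}

```text
t: 14.78
tool_pos: [0.449, 0.3399, 0.273]
tool_rot: [3.14, -0.022, -0.004]
contact_force: [-0.5, -0.0, -2.4]
opening: 0.0229
grip_force: 99.3
```

Request:
{"name": "arm_command", "arguments": {
  "plan": [
    [[2,0,0,0,0,0],[4,0,0,0,0,0],[5.5,0,0,0,0,0],[6,0,1,0,0,0],[6,0,3,0,0,0],[6,0,5,0,0,0],[6,0,6,0,0,0],[6,0,7,0,0,0],[6,0,7.5,0,0,0],[6,0,7.5,0,0,0]]
  ]
}}

```text
t: 15.62
tool_pos: [0.5087, 0.3381, 0.198]
tool_rot: [3.14, -0.024, -0.004]
contact_force: [0.5, 0.4, -2.7]
opening: 0.0231
grip_force: 99.3
```

```bash
python3 - <<'E'
from h import *
st(); go([.51,.339,.1885],-.0152); print(get_obs()['tool_pos'])
E
```

```text
t 15.62 head [-0.0043  0.2991] und 0.009 yaw-RA 0.094 tilt [-0.0023  0.0013] F rack 0.45962546199516696 0.48033905619545547 -2.7386262702529773 M [ 0.0199  0.1106 -0.0469]
row [ 0.1276 -0.0971  0.9462  0.0013  0.0023 -0.0002] dyaw 0.002678277714575602
[0.5087 0.3381 0.198 ]
```

Request:
{"name": "arm_command", "arguments": {
  "plan": [
    [[0,0,0.4,0,0,0],[0,0,0.7,0,0,0],[0,0,0.9,0,0,0],[0,0,0.9,0,0,0],[0,0,0.9,0,0,0],[0,0,0.9,0,0,0]]
  ]
}}

```text
t: 16.12
tool_pos: [0.5095, 0.3387, 0.1908]
tool_rot: [-3.141, 0.024, -0.001]
contact_force: [0.5, -1.5, -1.7]
opening: 0.0227
grip_force: 99.3
```

Request:
{"name": "arm_command", "arguments": {
  "plan": [
    [[0,0,0,0,0,0],[0,0,0,0,0,0],[0,0,0,0,0,0],[0,0,0,0,0,0],[0,0,0,0,0,0],[0,0,0,0,0,0],[0,0,0,0,0,0]]
  ],
  "gripper": -1
}}

```text
t: 16.7
tool_pos: [0.5094, 0.3386, 0.1906]
tool_rot: [-3.141, 0.024, -0.0]
contact_force: [-0.1, 0.8, -0.7]
opening: 0.0852
grip_force: 0.0
```

Request:
{"name": "arm_command", "arguments": {
  "plan": [
    [[0,0,-2,0,0,0],[0,0,-5,0,0,0],[0,0,-9,0,0,0],[0,0,-12,0,0,0],[0,0,-15,0,0,0],[0,0,-15,0,0,0],[0,0,-15,0,0,0],[0,0,-15,0,0,0]]
  ]
}}

```text
t: 17.37
tool_pos: [0.5091, 0.3385, 0.3398]
tool_rot: [3.141, -0.024, -0.001]
contact_force: [-0.1, -1.6, -0.6]
opening: 0.0853
grip_force: 0.0
```

```bash
python3 - <<'E'
from h import *
st()
im,d=get_image('side'); a=cv2.resize(im[110:240,220:420],None,fx=4,fy=4,interpolation=cv2.INTER_CUBIC)
cv2.imwrite('pics/c6.png',a)
E
```

```text
t 17.37 head [-0.0039  0.2996] und 0.1508 yaw-RA 0.0942 tilt [-0.0008  0.0004] F rack 0.06858724634392237 -1.5810010967874633 -0.6277221811834951 M [-0.0117  0.0579 -0.0118]
```

View pics/c6.png

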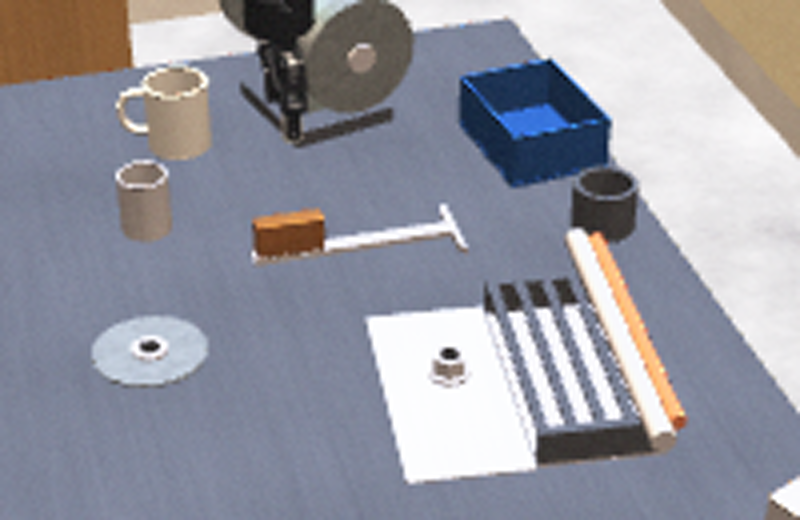

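The nut stands on the sheet at crop (450,365), clear of the rack. The probe lies flat on the bench around (350,235), and the bystanders in view are where they were. Handing in.

```bash
python3 -c "
from station import *
print(finish_job())"
```

```text
the job is handed in; nothing more can be done
None
```

The job is handed in at about 17 s of the 72 s: the nut stands on the sheet clear of the rack, the probe lies flat on the bench near its starting place, the push on the back rail peaked at about 13 N, and no verdict was returned.

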